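# Shut the jewelry box and set its catch

### The arm

A 6-joint arm with a two-finger parallel gripper is mounted at the origin on the work surface. World frame = base frame: x ahead of the robot, y to its left, z up, the work surface at z = 0. Lengths are in m, angles in rad, forces in N, time in s.
With the tool pointing down it reaches from about 0.35 to 0.875 m from the base axis. Payload 4.2 kg.
Tool frame: the origin (TCP) lies between the finger pads; the fingertips stand 19 mm ahead of it and the grasp point (between the pads) is the TCP; z points along the fingers, y is the line along which they close (so a half turn about z gives the same grasp; the last joint's range is limited). The gripper opens to 85 mm and grips with 20 to 120 N. Pads are 22 mm wide; open, the fingers measure 114 mm over their backs; the gripper's body (76 mm by 85 mm) begins 54 mm behind the grasp point. The pads swing forward as they close: fully open they stand 13 mm farther back than shut.
Start: joints at [1.472, 0.385, 0.008, 0, -1.194, -0.259], TCP at [0.219, 0.585, 0.25] pointing down, gripper open.
Joint ranges: [-3.14, 3.14], [-1.21, 2.06], [-1.07, 1.41], [-3.16, 2.05], [-2.99, -0.16], [-3.1, 3.1]. Speed limits (rad/s): [2.79, 2.79, 3.14, 3.14, 3.14, 3.14].

### API

Orientations are given as a 3x3 rotation matrix whose columns are the frame's x, y, z axes.
In Python, from station import bot gives the robot as it stands.
- The arm moves only by the tool drive_tool, never from a script. Its argument "deltas" is one flat list of numbers, 5 for each row, row after row: the shift along the world's x, y, z in units of 0.15 m (1.0 is 0.15 m), then the turn about the world's z in units of 120 degrees (1.0 is 120 degrees), then the closure, from -1 (fully open) to 1 (shut), so that 0 is half open. In form: [tx, ty, tz, twist, jaw, tx, ty, tz, twist, jaw, ...]. A call has 1 to 20 rows; each row is the pose to reach, as a shift and turn from the pose commanded when the call began; what a row does not reach only later rows make up. A row lasts 1/12 s, in which the tool goes at most 41.7 mm and 7.16 degrees, less where a joint would pass 70% of its speed; a pose out of reach is approached as far as the arm can. A call with a number of a shift or a turn outside -1 to 1 is refused whole. A call with a gripper value outside its range is refused whole. The fingers move at their own pace and stop on an object; "grip_force" is the grip in N (left out, the last holds). Time passes only in rows, so rows that repeat a pose let the fingers close. It gives the time, the measured TCP pose, the force, the opening and the grip force at its end, in the units of the state.
- bot.state(): the state, without advancing time (a new reading comes with each control period).
- bot.read_camera(name): name is "scene" or "top" or "wrist"; returns a dict with "pixels" (480x640x3 uint8, red, green, blue), "range_z" (480x640 float32, m along the optical axis (not along the pixel's ray), 0 where there is no reading), "fx", "fy", "cx", "cy" (pixels), "rvec" (rotation vector, rad) and "tvec" (3), from world to camera coordinates, as OpenCV has them. Camera axes: x right, y down, z forward; pixel columns grow to the right and rows downward; lengths in m; the calibration is good to about 2 mm. The wrist camera is an equidistant fisheye: a pixel r from the principal point sees the ray r / f radians off the axis. A picture is of the moment at which its call begins.
- bot.sign_off(): hands the job in; it is judged then, once.
The state is a dict: "t": time; "qpos": joint angles; "dq": joint speeds; "joint_efforts": joint torques, N m; "eef_pos": TCP position; "tcp_rot": TCP orientation; "force": force on the tool from outside, world axes, zero at the start; "ft_torque": the same for the moment, N m; "finger_gap": finger opening in m; "gripper_force": force on a finger pad.
Only numpy, scipy, OpenCV 4.12 (cv2) and the standard library are available. Lean on these libraries where they do the work, as an engineer would, in place of code of your own. Each camera call takes 0.05 s, during which the arm holds its last target. There are 200 camera calls.

### The job

Tip the jewelry box's open lid forward just past upright, then let go and leave it to swing fully shut by its own weight; do not ride it or press it down. Once it is shut, slide the black catch along its slot until it is centred on the red mark, and leave it there. Leave the flask, the vase and the perfume bottle standing where they are.

Things in the scene. Friction and masses are not known exactly. Their poses are not given: they have to be found in the camera images.
- jewelry_box: Clear acrylic box, brass-coloured edges, fixed: 120 (its x) x 200 (its y) x 75 mm high. Origin: centre of its underside; z up. Its +x side (away from the robot, within 25 degrees) carries the lid hinge; along its -x side (facing the robot) runs a white ledge, x = -60 to -115 mm, 160 mm long, top 50 mm above the shelf.
- lid (a joint): Hinge of the clear lid: 0 = shut, 1.57 = upright, 1.9 = fully open, where it starts, leaning back on its stop. Nearly frictionless, lightly damped: below 1.5 the lid swings shut by itself in 1 to 3 s, above 1.65 it falls back open. 0.13 to 0.25 kg; about 0.5 N at its free edge moves it.
- lid_hinge (a point): Midpoint of the hinge line, at x = +60, y = 0, z = 75 mm in the box's frame (fixed); the hinge line runs along the box's y.
- lid_edge (a point): Midpoint of the lid's free edge. Lid: clear brass-edged panel, 125 mm from hinge to free edge, 204 mm wide along the box's y, 5 to 7 mm thick, no knob; a red tab at the edge meets the red mark when shut. Fully open the edge stands 195 mm above the shelf, 40 mm beyond the hinge; upright, 200 mm. Tip it by pushing its outer face from behind, from the box's +x side towards -x.
- catch (a joint): Position of the catch along its slot in m, growing towards the box's +y: travel 0 to 0.09, starts between 0 and 0.03; on the red mark at 0.06. Slides against about 2 N of friction and stays where it is left.
- catch_top (a point): Centre of the top of the catch, a black upright block 14 mm (box x) by 16 mm (box y), standing 29 mm out of the ledge; its top is 80 mm above the shelf, 92 mm to -x of the box's origin.
- catch_mark (a point): Where catch_top must come: x = -92, y = +15, z = 80 mm in the box's frame. On the ledge just to -x of the slot a red patch 16 mm wide, as wide as the catch, is centred on this y.
- hip_flask: Stainless steel hip flask standing on the shelf, 30 x 90 x 131 mm high, loose. Origin: centre of its underside. Leave alone.
- vase: Blue ceramic vase, 80 mm across, 150 mm high, loose. Origin: centre of its underside. Leave alone.
- perfume: Amber glass perfume bottle with brass cap, 40 x 50 x 88 mm high, loose. Origin: centre of its underside. Leave alone.

How it is judged:
On the way, in this order (a step that is already met when the one before it is completed fails the run):
1. the lid, past upright and still well open (0.4 to 1.5 rad), is swinging shut untouched by the robot (value of joint lid between 0.4 and 1.5 rad and velocity of joint lid below -0.05 rad/s and contact force between each of the fingers, the arm and lid below 0.05 N), for 0.1 s.
2. the lid is shut (within 0.03 rad) (value of joint lid below 0.03 rad), for 0.2 s.
3. with the lid shut, the catch is within 5 mm of the mark (value of joint lid below 0.03 rad and value of joint catch between 0.055 and 0.065 m), for 0.3 s.
At the end, for the whole second after the job is handed in: The lid is fully shut (within 0.03 rad), the catch is at rest within 5 mm of the red mark, and flask, vase and perfume bottle stand upright within 30 mm of where they stood (all of step 3 and velocity of joint catch between -0.005 and 0.005 m/s and distance of each of hip_flask, vase, perfume from where it was at the start of the episode below 0.03 m and angle between each of hip_flask, vase, perfume's own z axis and vertical below 0.2 rad); the robot touches nothing.
It fails at once if the robot rides or presses the lid down: it pushes on it with over 1 N while the lid is between 0.04 and 0.4 rad (value of joint lid between 0.04 and 0.4 rad and contact force between any of the fingers, the arm and lid above 1 N).
It fails at once if flask, vase or perfume bottle is knocked over or shoved more than 30 mm (distance of any of hip_flask, vase, perfume from where it was at the start of the episode above 0.03 m or angle between any of hip_flask, vase, perfume's own z axis and vertical above 0.5 rad).
It also fails if it takes over 48 s, if anything falls off the work surface, if the arm or the gripper's body presses on something with over 40 N, if the wrist force passes 120 N, or if a joint passes its speed limit or range.

## Working session

There is one attempt and no reset: what is moved stays moved. The work goes in short steps, Python scripts to look and compute and a tool call to move; the robot and the scene stay as the last step left them, time stands still between calls to the robot, and variables do not carry over. Pictures are saved under pics/ and viewed, at most 10 in all, crops included, and the job is handed in when it is done.

Besides the shell and the picture viewer there is one more tool, called after ">>>" by a JSON object that holds its "method" and its "body", one argument or row to a line. drive_tool: Moves the arm, as the interface text tells. Its arguments: {"type":"object","properties":{"deltas":{"type":"array","items":{"type":"number"}},"grip_force":{"type":"number"}},"required":["deltas"]}

```bash
mkdir -p pics
cat > h.py <<'E'
import numpy as np, cv2
from station import bot
def cam(n):
    c=bot.read_camera(n); c['R']=cv2.Rodrigues(np.array(c['rvec'],float))[0]; c['t']=np.array(c['tvec'],float).ravel(); return c
def save(c,f): cv2.imwrite('pics/'+f,c['pixels'][:,:,::-1])
def ray(c,u,v):
    d=np.array([(u-c['cx'])/c['fx'],(v-c['cy'])/c['fy'],1.]); return -c['R'].T@c['t'], c['R'].T@d
def onz(c,u,v,z):
    o,d=ray(c,u,v); return o+d*(z-o[2])/d[2]
def pts(c):
    v,u=np.mgrid[:480,:640]; Z=c['range_z']; P=np.stack([(u-c['cx'])/c['fx']*Z,(v-c['cy'])/c['fy']*Z,Z],-1)
    return (P-c['t'])@c['R']
def proj(c,p):
    q=c['R']@np.array(p)+c['t']; return q[0]/q[2]*c['fx']+c['cx'],q[1]/q[2]*c['fy']+c['cy']
E
python3 - <<'E'
from h import *
for n in('scene','top'):
    c=cam(n); save(c,n+'0.png'); np.savez(n+'0.npz',**c); print(n,-c['R'].T@c['t'],c['fx'])
E
```

```text
scene [1.38457471 0.41433438 0.92725436] 612.7082173052563
top [ 0.46179721 -0.00137677  1.16831411] 623.7428314974272
```

View pics/scene0.png

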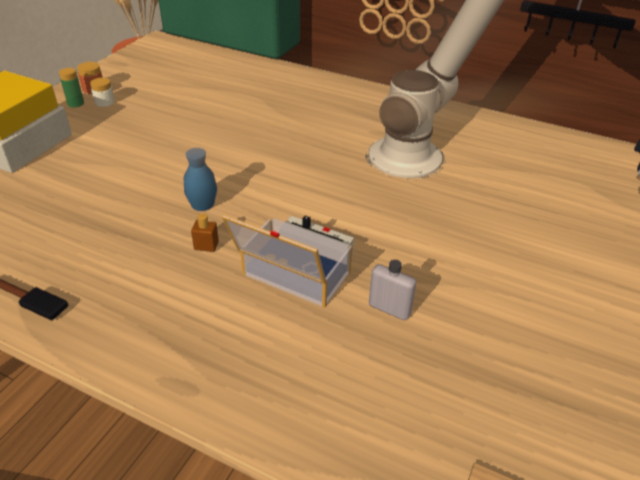

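View pics/top0.png

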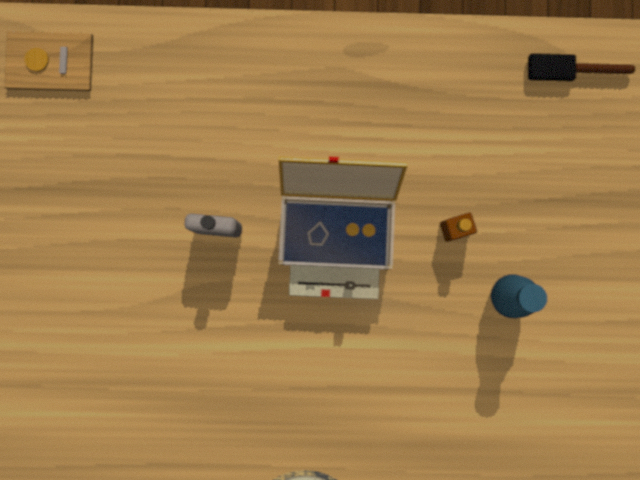

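The top view (up = +x, left = +y) shows the box at about (336,233), the ledge at u 289–380, v 265–298, the catch at (349,285) and the red mark at (325,293). The lid edge tab is at (333,160), the flask at (213,224), the perfume at (459,227) and the vase at (515,297). The scene view agrees.

Run:
```python
from h import *
c=dict(np.load('top0.npz')); im=c['pixels'].astype(int); r,g,b=im[...,0],im[...,1],im[...,2]
red=(r>150)&(g<70)&(b<70)
n,l,s,ce=cv2.connectedComponentsWithStats(red.astype(np.uint8))
for i in range(1,n):
    if s[i,4]>10: print('red',s[i],ce[i],onz(c,*ce[i],.05),onz(c,*ce[i],.195))
# ledge
hsv=cv2.cvtColor(c['pixels'],cv2.COLOR_RGB2HSV)
m=((hsv[...,1]<40)&(hsv[...,2]>140)).astype(np.uint8); m[:269]=0; m[305:]=0; m[:,:280]=0; m[:,395:]=0
cn=max(cv2.findContours(m,0,2)[0],key=cv2.contourArea); rr=cv2.minAreaRect(cn); print(rr)
bp=cv2.boxPoints(rr); W=np.array([onz(c,*p,.05) for p in bp]); print(W)
dk=(im.max(2)<75).astype(np.uint8); dk[:275]=0; dk[300:]=0; dk[:,:290]=0; dk[:,378:]=0
ys,xs=np.nonzero(dk); print(xs.min(),xs.max(),[(x,int(dk[:,x].sum())) for x in range(295,375) if dk[:,x].sum()])
P=pts(c)
for n_,u,v in(('flask',208,223),('perf',465,225),('vase',532,298),('catch',350,285),('catch',349,284),('tab',333,160),('lidL',281,163),('lidR',403,168),('hingeL',284,200),('hingeR',392,203)): print(n_,P[v,u].round(4))
print(im[283:290,340:360].max(2))
```

```text
red [329 157   9   3  24] [333.16666667 158.08333333] [ 0.68050981 -0.0384377   0.05      ] [ 0.65215165 -0.0336324   0.195     ]
red [322 290   7   7  42] [325.0952381  292.78571429] [ 0.43705732 -0.02848298  0.05      ] [ 0.44026508 -0.0249684   0.195     ]Traceback (most recent call last):
  File "<stdin>", line 10, in <module>
ValueError: max() iterable argument is empty
```

Run:
```python
from h import *
c=dict(np.load('top0.npz')); im=c['pixels'].astype(int)
hsv=cv2.cvtColor(c['pixels'],cv2.COLOR_RGB2HSV)
print(im[278,280:300:2].tolist(), im[262:302:3,310].tolist())
m=((im[...,2]>im[...,0]-25)&(im.max(2)>110)).astype(np.uint8); m[:262]=0; m[305:]=0; m[:,:280]=0; m[:,395:]=0
L=[];R=[]
for v in range(272,294):
    x=np.nonzero(m[v])[0]
    if len(x)>20: L.append((x[0],v));R.append((x[-1]+1,v))
print(L[::4],R[::4])
for n_,E in(('L',L),('R',R)): 
    e=np.median(np.array(E),0); print(n_,onz(c,*e,.05))
B=[]
for u in range(295,375,4):
    y=np.nonzero(m[:,u])[0]
    if len(y): B.append((u,y[-1]+1,))
print(B); k=np.polyfit([b[0] for b in B],[b[1] for b in B],1); print('front',k,onz(c,290,np.polyval(k,290),.05),onz(c,380,np.polyval(k,380),.05))
P=pts(c)
for n_,u,v in(('flask',208,223),('perf',465,225),('vase',532,298),('catch',350,285),('catch',349,284),('tab',333,159),('lidL',281,163),('lidR',403,168),('hingeL',284,200),('hingeR',392,203)): print(n_,P[v,u].round(4))
print(im[280:291,340:360].max(2))
```

```text
[[120, 95, 55], [125, 99, 60], [122, 94, 58], [122, 97, 59], [124, 98, 63], [116, 105, 81], [118, 115, 93], [124, 118, 97], [123, 116, 96], [126, 119, 97]] [[117, 111, 108], [128, 116, 104], [119, 113, 90], [122, 115, 95], [122, 117, 95], [126, 119, 97], [120, 113, 94], [50, 42, 35], [121, 117, 96], [158, 151, 125], [170, 165, 132], [155, 146, 118], [122, 94, 58], [115, 90, 53]]
[] []
  return _methods._mean(a, axis=axis, dtype=dtype,
  ret = ret.dtype.type(ret / rcount)
Traceback (most recent call last):
TypeError: Value after * must be an iterable, not numpy.float64
```

Run:
```python
from h import *
c=dict(np.load('top0.npz')); im=c['pixels'].astype(int)
m=((im[...,2]>im[...,0]-45)&(im[...,1]>im[...,0]-15)&(im.max(2)>100)).astype(np.uint8); m[:262]=0; m[305:]=0; m[:,:280]=0; m[:,395:]=0
L=[];R=[]
for v in range(272,294):
    x=np.nonzero(m[v])[0]
    if len(x)>20: L.append((x[0],v));R.append((x[-1]+1,v))
print(L[::4],R[::4])
for n_,E in(('L',L),('R',R)): 
    e=np.median(np.array(E),0); print(n_,onz(c,*e,.05))
B=[]
for u in range(295,375,4):
    y=np.nonzero(m[:,u])[0]
    if len(y): B.append((u,y[-1]+1,))
k=np.polyfit([b[0] for b in B],[b[1] for b in B],1); print('front',k,onz(c,290,np.polyval(k,290),.05),onz(c,380,np.polyval(k,380),.05))
P=pts(c)
for n_,u,v in(('flask',208,223),('perf',465,225),('vase',532,298),('catch',350,285),('catch',349,284),('tab',333,159),('lidL',281,163),('lidR',403,168),('hingeL',284,200),('hingeR',392,203)): print(n_,P[v,u].round(4))
print(im[278:292,340:360].max(2))
```

```text
[(np.int64(290), 272), (np.int64(290), 276), (np.int64(290), 280), (np.int64(289), 284), (np.int64(289), 288), (np.int64(289), 292)] [(np.int64(380), 272), (np.int64(379), 276), (np.int64(379), 280), (np.int64(378), 284), (np.int64(379), 288), (np.int64(379), 292)]
L [0.45418798 0.03462396 0.05      ]
R [ 0.45728672 -0.12475906  0.05      ]
front [5.39473684e-02 2.78285526e+02] [0.43381855 0.03416715 0.05      ] [ 0.42823545 -0.12696404  0.05      ]
flask [0.5509 0.1706 0.1309]
perf [ 0.5607 -0.2701  0.0853]
vase [ 0.4373 -0.364   0.1526]
catch [ 0.4521 -0.0709  0.0805]
catch [ 0.4538 -0.0691  0.0798]
tab [ 0.6501 -0.0333  0.1979]
lidL [0.6444 0.0488 0.1844]
lidR [ 0.6402 -0.1452  0.1876]
hingeL [0.5989 0.0475 0.0771]
hingeR [ 0.5978 -0.1428  0.0765]
[[119 120 123 124 118 123 124 120 124 123 122 122 118 123 122 122 122 123
  124 121]
 [120 117 122 123 124 118 117 117 121 125 120 119 119 124 122 123 120 126
  125 124]
 [122 120 121 119 119 121 112 113 110 111 112 115 113 115 119 128 123 129
  124 127]
 [121 121 127 121 120 106  97  87  87  87  89  84  99 105 109 121 123 127
  124 122]
[... 151 characters left out ...]
 109 114
  113 116]
 [ 67  73  73  71  67  66  60  64  71  93 101  95  77  65  65  79  87  90
   93  88]
 [ 82  84  83  80  72  68  64  62  77  95 115 109  87  67  68  65  72  74
   79  75]
 [115 117 121 115  93  71  64  63  71  84  97  92  72  68  73  79  88 100
  102 104]
 [141 141 141 136 109  86  65  68  69  71  74  70  72  72  92 114 124 135
  135 138]
 [158 159 160 145 124  97  82  75  71  76  71  76  73  91 113 141 151 157
  154 151]
 [166 169 167 148 125 110 106  99  98  93  96  94 103 115 136 154 163 162
  162 158]
 [166 170 162 150 132 117 120 118 120 116 110 120 134 144 158 164 163 168
  166 166]
 [165 165 166 151 132 125 123 121 126 123 121 128 145 160 160 160 163 162
  165 166]]
```

>>> {"method": "drive_tool", "body": {
  "deltas": [0.2,-0.25,0.1,0,1,0.4,-0.5,0.3,0,1,0.6,-0.75,0.3,0,1,0.8,-1,0.3,0,1,0.8,-1,0.3,0,1,0.8,-1,0.3,0,1]
}}

```text
t: 0.6
eef_pos: [0.3412, 0.4312, 0.2961]
tcp_rot: [[0.935, -0.355, 0.0], [-0.355, -0.935, -0.0], [0.0, 0.0, -1.0]]
force: [0.3, 0.6, -0.2]
finger_gap: 0.0124
gripper_force: 0.0
```

Run:
```python
from h import *
s=bot.state(); print({k:np.round(s[k],3).tolist() for k in('t','qpos','eef_pos','tcp_rot','finger_gap')})
```

```text
{'t': 0.6, 'qpos': [1.196, 0.227, -0.102, 0.0, -1.242, 0.011], 'eef_pos': [0.341, 0.431, 0.296], 'tcp_rot': [[0.935, -0.355, 0.0], [-0.355, -0.935, -0.0], [0.0, 0.0, -1.0]], 'finger_gap': 0.012}
```

>>> {"method": "drive_tool", "body": {
  "deltas": [0.21,-0.25,0,0.05,1,0.43,-0.5,0,0.1,1,0.65,-0.75,0,0.16,1,0.86,-1,0,0.16,1,0.86,-1,0,0.16,1]
}}

```text
t: 1.02
eef_pos: [0.4687, 0.2836, 0.295]
tcp_rot: [[1.0, -0.022, -0.001], [-0.022, -1.0, -0.001], [-0.001, 0.001, -1.0]]
force: [1.2, -0.1, 0.2]
finger_gap: 0.0002
gripper_force: 0.0
```

>>> {"method": "drive_tool", "body": {
  "deltas": [0.21,-0.25,0,0,1,0.43,-0.5,0,0,1,0.65,-0.75,0,0,1,0.86,-1,0,0,1,0.86,-1,0,0,1]
}}

```text
t: 1.43
eef_pos: [0.5982, 0.133, 0.2945]
tcp_rot: [[1.0, -0.024, -0.001], [-0.024, -1.0, -0.001], [-0.001, 0.001, -1.0]]
force: [0.5, 1.4, 0.5]
finger_gap: -0.0001
gripper_force: 0.0
```

>>> {"method": "drive_tool", "body": {
  "deltas": [0.21,-0.25,0,0,1,0.43,-0.5,0,0,1,0.65,-0.75,0,0,1,0.86,-1,0,0,1,0.86,-1,0,0,1]
}}

```text
t: 1.85
eef_pos: [0.7272, -0.0172, 0.2939]
tcp_rot: [[1.0, -0.024, -0.002], [-0.024, -1.0, -0.0], [-0.002, 0.0, -1.0]]
force: [-0.6, -0.0, -0.4]
finger_gap: 0.0001
gripper_force: 0.0
```

>>> {"method": "drive_tool", "body": {
  "deltas": [0,-0.1,-0.25,0,1,0,-0.23,-0.5,0,1,0,-0.23,-0.73,0,1,-0.15,-0.23,-0.73,0,1,-0.3,-0.23,-0.73,0,1,-0.4,-0.23,-0.73,0,1,-0.4,-0.23,-0.73,0,1]
}}

```text
t: 2.43
eef_pos: [0.6632, -0.0491, 0.1851]
tcp_rot: [[1.0, -0.023, -0.003], [-0.023, -1.0, 0.0], [-0.003, -0.0, -1.0]]
force: [-0.3, 0.7, 0.2]
finger_gap: -0.0002
gripper_force: 0.0
```

>>> {"method": "drive_tool", "body": {
  "deltas": [-0.03,0,0,0,1,-0.06,0,0,0,1,-0.09,0,0,0,1,-0.12,0,0,0,1,-0.15,0,0,0,1,-0.18,0,0,0,1,-0.21,0,0,0,1,-0.24,0,0,0,1,-0.27,0,0,0,1]
}}

```text
t: 3.18
eef_pos: [0.6248, -0.0491, 0.1857]
tcp_rot: [[1.0, -0.023, -0.0], [-0.023, -1.0, -0.0], [-0.0, 0.0, -1.0]]
force: [1.0, 0.8, 0.1]
finger_gap: 0.0002
gripper_force: 0.2
```

Run:
```python
from h import *
c=cam('scene'); cv2.imwrite('pics/s1.png',cv2.resize(c['pixels'][140:340,170:440,::-1],None,fx=2.8,fy=2.8))
```

```text
(no output)
```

View pics/s1.png

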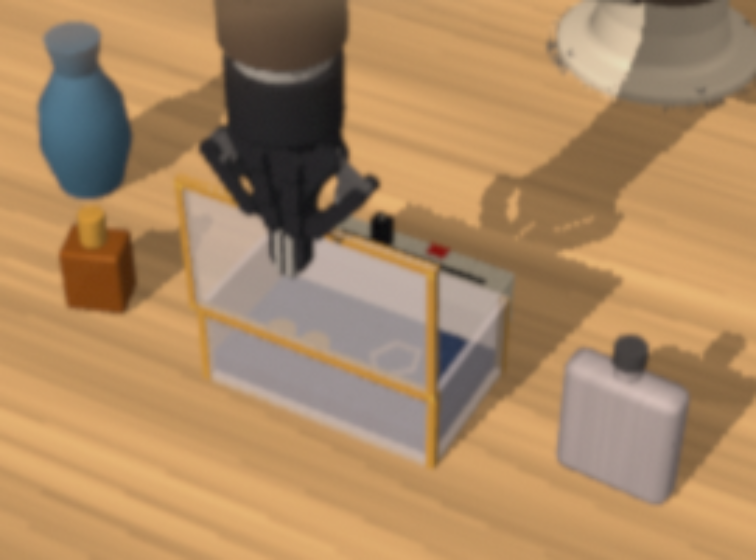

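The crop shows the lid roughly upright, with the shut fingers behind it at about (290,260) in the crop. I'll push a little further, stop, and back away.

>>> {"method": "drive_tool", "body": {
  "deltas": [-0.04,0,0,0,1,-0.08,0,0,0,1,-0.12,0,0,0,1,-0.16,0,0,0,1,-0.18,0,0,0,1,-0.1,0,0,0,1,0.1,0,0,0,1,0.2,0,0,0,1,0.2,0,0,0,1]
}}

```text
t: 3.98
eef_pos: [0.6575, -0.0491, 0.1852]
tcp_rot: [[1.0, -0.023, 0.001], [-0.023, -1.0, -0.0], [0.001, 0.0, -1.0]]
force: [0.9, 0.4, -0.1]
finger_gap: -0.0004
gripper_force: 0.0
```

Run:
```python
from h import *
c=cam('scene'); cv2.imwrite('pics/s2.png',cv2.resize(c['pixels'][140:340,170:440,::-1],None,fx=2.8,fy=2.8))
```

```text
(no output)
```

View pics/s2.png

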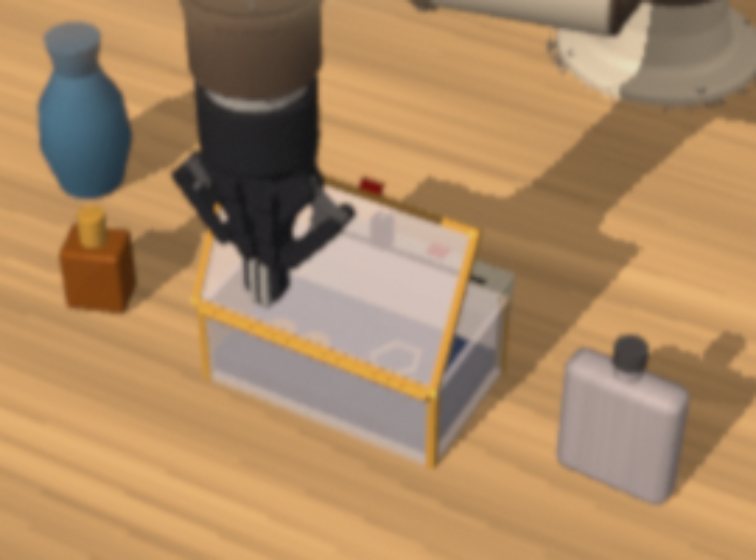

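The lid is past upright and falling free, with the edge tab at (371,187) in the crop. I'll raise the tool and wait.

>>> {"method": "drive_tool", "body": {
  "deltas": [0,0,0.25,0,1,0,0,0.5,0,1,0,0,0.73,0,1,0,0,0.73,0,1,0,0,0.73,0,1,0,0,0.73,0,1,0,0,0.73,0,1,0,0,0.73,0,1,0,0,0.73,0,1,0,0,0.73,0,1,0,0,0.73,0,1,0,0,0.73,0,1,0,0,0.73,0,1,0,0,0.73,0,1,0,0,0.73,0,1,0,0,0.73,0,1,0,0,0.73,0,1,0,0,0.73,0,1,0,0,0.73,0,1,0,0,0.73,0,1]
}}

```text
t: 5.7
eef_pos: [0.6554, -0.0491, 0.2953]
tcp_rot: [[1.0, -0.023, 0.0], [-0.023, -1.0, 0.0], [0.0, -0.0, -1.0]]
force: [0.2, 0.5, 0.7]
finger_gap: -0.0001
gripper_force: 0.0
```

>>> {"method": "drive_tool", "body": {
  "deltas": [-0.25,0,0,0,1,-0.5,0,0,0,0.5,-0.75,-0.08,0,0,0,-1,-0.14,0,0,-0.2,-1,-0.14,0,0,-0.2,-1,-0.14,0,0,-0.2]
}}

```text
t: 6.2
eef_pos: [0.5038, -0.0706, 0.2964]
tcp_rot: [[1.0, -0.023, 0.002], [-0.023, -1.0, 0.0], [0.002, -0.0, -1.0]]
force: [0.6, 0.3, 0.9]
finger_gap: 0.0511
gripper_force: 0.0
```

>>> {"method": "drive_tool", "body": {
  "deltas": [-0.18,0,0,0,-0.2,-0.37,0,0,0,-0.2,-0.37,0,0,0,-0.2,-0.37,0,0,0,-0.2,-0.37,0,0,0,-0.2]
}}

```text
t: 6.62
eef_pos: [0.4513, -0.0698, 0.2958]
tcp_rot: [[1.0, -0.022, 0.002], [-0.022, -1.0, 0.0], [0.002, -0.0, -1.0]]
force: [1.2, -0.1, -0.1]
finger_gap: 0.0513
gripper_force: 0.0
```

Run:
```python
from h import *
c=cam('wrist'); print(c['fx'],c['cx'],c['cy']); save(c,'w1.png'); np.savez('w1.npz',**c)
c=cam('scene'); cv2.imwrite('pics/s3.png',cv2.resize(c['pixels'][140:340,170:440,::-1],None,fx=2.8,fy=2.8))
```

```text
371.64829954431775 314.496404198198 238.23495198658358
```

View pics/w1.png

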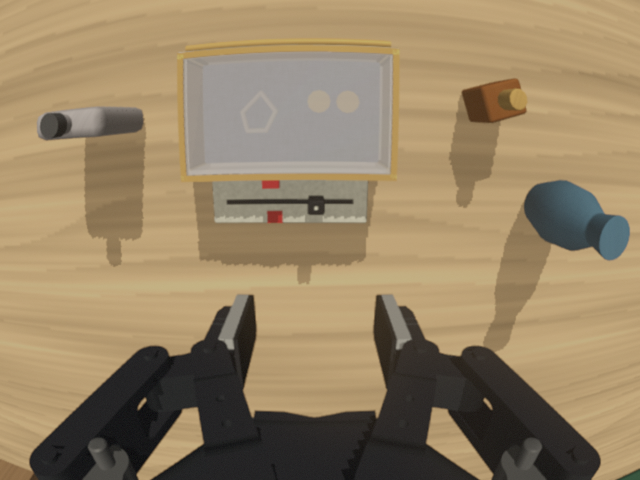

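View pics/s3.png

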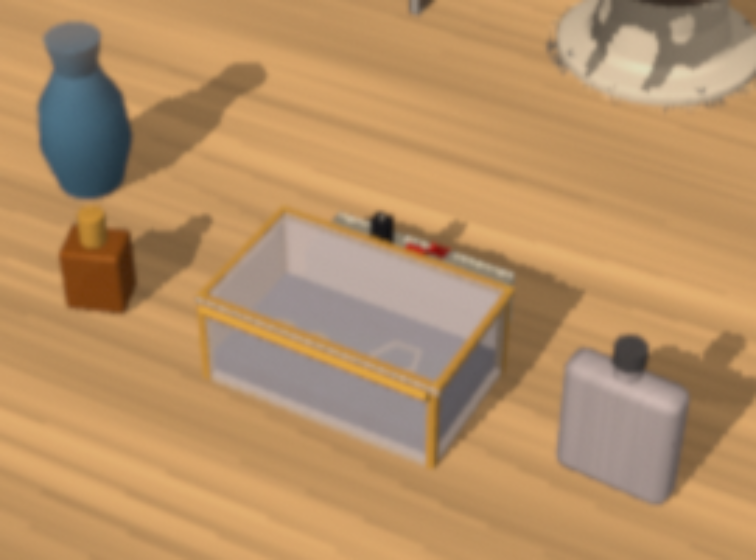

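The lid is shut. In the wrist view the catch is at (316,205), the mark at (275,217) and the tab at (271,184). Next I'll measure with the fisheye model.

```bash
cat >> h.py <<'E'
def fz(c,u,v,z):
    a=np.array([(u-c['cx'])/c['fx'],(v-c['cy'])/c['fy']]); th=np.hypot(*a); d=c['R'].T@np.append(a/th*np.sin(th),np.cos(th)); o=-c['R'].T@c['t']
    return o+d*(z-o[2])/d[2]
def catch(c):
    im=c['pixels'].astype(int); r,g,b=im[...,0],im[...,1],im[...,2]
    n,l,s,ce=cv2.connectedComponentsWithStats(((r>130)&(g<70)&(b<70)).astype(np.uint8))
    for i in range(1,n):
        if s[i,4]>20: print('red',s[i],ce[i],fz(c,*ce[i],.05).round(4),fz(c,*ce[i],.08).round(4))
E
python3 - <<'E'
from h import *
c=dict(np.load('w1.npz')); catch(c)
im=c['pixels'].max(2)
for v in (197,199,206,210,212): print(v,im[v,303:330])
for u,v in((308,196),(324,196),(308,214),(324,214)): print(fz(c,u,v,.08))
print('ledge ends',fz(c,214,215,.05),fz(c,366,215,.05),fz(c,214,182,.05),fz(c,366,180,.05))
E
```

```text
red [263 181  16   7 108] [270.46296296 184.05555556] [ 0.4691 -0.0258  0.05  ] [ 0.474  -0.0295  0.08  ]
red [268 213  14  10  46] [277.08695652 218.43478261] [ 0.433  -0.0308  0.05  ] [ 0.4409 -0.0341  0.08  ]
197 [140 141 143 143 133 101  63  46  47  49  49  47  49  48  51  47  47  49
  48  54  88 128 141 144 143 143 144]
199 [89 90 91 91 85 64 52 50 50 50 49 51 52 50 49 50 51 48 49 50 55 75 87 92
 92 93 93]
206 [146 148 148 141 113  76  57  55  53  53  66 100 134 138 117  84  60  52
  52  52  56  90 135 146 146 146 146]
210 [147 145 145 136 110  73  56  55  53  54  68  92 111 111  88  64  56  53
  55  54  52  88 128 141 141 142 142]
212 [142 142 144 140 111  75  53  52  52  52  52  52  51  53  53  51  55  51
  50  53  66 102 135 143 142 143 143]
[ 0.46172765 -0.06399107  0.08      ]
[ 0.46139368 -0.07885324  0.08      ]
[ 0.44445995 -0.06352315  0.08      ]
[ 0.44411967 -0.07857052  0.08      ]
ledge ends [0.4387402  0.03600198 0.05      ] [ 0.43466827 -0.12253295  0.05      ] [0.47371536 0.03290329 0.05      ] [ 0.47117005 -0.12216234  0.05      ]
```

>>> {"method": "drive_tool", "body": {
  "deltas": [0.01,-0.01,-0.25,0,-0.2,0.01,-0.01,-0.5,0,-0.2,0.01,-0.01,-0.75,0,-0.2,0.01,-0.01,-1,0,-0.2,0.01,-0.01,-1,0,-0.2,0.01,-0.01,-1,0,-0.2]
}}

```text
t: 7.22
eef_pos: [0.4514, -0.0718, 0.1442]
tcp_rot: [[1.0, -0.022, -0.005], [-0.022, -1.0, -0.002], [-0.005, 0.002, -1.0]]
force: [0.6, 0.2, 1.2]
finger_gap: 0.0516
gripper_force: 0.0
```

>>> {"method": "drive_tool", "body": {
  "deltas": [0,0,-0.15,0,-0.2,0,0,-0.3,0,-0.2,0,0,-0.45,0,-0.2,0,0,-0.45,0,-0.2,0,0,-0.45,0,-0.2,0,0,-0.45,0,0.2,0,0,-0.45,0,0.4,0,0,-0.45,0,0.55,0,0,-0.45,0,0.7,0,0,-0.45,0,0.8,0,0,-0.45,0,0.8,0,0,-0.45,0,0.8],
  "grip_force": 20
}}

```text
t: 8.22
eef_pos: [0.4525, -0.0714, 0.0794]
tcp_rot: [[1.0, -0.022, 0.003], [-0.022, -1.0, 0.0], [0.003, -0.0, -1.0]]
force: [-0.5, 2.0, 7.0]
finger_gap: 0.0153
gripper_force: 23.7
```

>>> {"method": "drive_tool", "body": {
  "deltas": [0,0.03,0.01,0,0.8,0,0.07,0.01,0,0.8,0,0.11,0.01,0,0.8,0.005,0.15,0.01,0,0.8,0.005,0.19,0.01,0,0.8,0.005,0.23,0.01,0,0.8,0.007,0.26,0.01,0,0.8,0.007,0.283,0.01,0,0.8,0.007,0.283,0.01,0,0.8,0.007,0.283,0.01,0,0.8,0.007,0.283,0.01,0,0.8,0.007,0.283,0.01,0,0.8]
}}

```text
t: 9.22
eef_pos: [0.4535, -0.0284, 0.0795]
tcp_rot: [[1.0, -0.022, 0.003], [-0.022, -1.0, 0.001], [0.003, -0.001, -1.0]]
force: [5.2, 1.5, -5.2]
finger_gap: 0.0158
gripper_force: 22.0
```

Now I'll open the jaws (only partly), go up and check.

>>> {"method": "drive_tool", "body": {
  "deltas": [0,0,0,0,0.6,0,0,0,0,0.3,0,0,0,0,0,0,0,0,0,-0.2,0,0,0,0,-0.2,0,0,0.25,0,-0.2,0,0,0.5,0,-0.2,0,0,0.75,0,-0.2,0,0,1,0,-0.2,0,0,1,0,-0.2,0,0,1,0,-0.2]
}}

```text
t: 10.13
eef_pos: [0.4531, -0.0289, 0.2316]
tcp_rot: [[1.0, -0.023, 0.005], [-0.023, -1.0, 0.002], [0.005, -0.002, -1.0]]
force: [-0.1, -1.1, -0.9]
finger_gap: 0.0513
gripper_force: 0.0
```

Run:
```python
from h import *
c=cam('wrist'); catch(c); np.savez('w2.npz',**c)
cv2.imwrite('pics/w2.png',cv2.resize(c['pixels'][130:330,180:440,::-1],None,fx=2.8,fy=2.8))
```

```text
red [305 196  20   9 158] [314.73417722 199.5443038 ] [ 0.4679 -0.0291  0.05  ] [ 0.4741 -0.0293  0.08  ]
red [319 236   5   8  25] [320.72 240.28] [ 0.432  -0.0335  0.05  ] [ 0.4417 -0.0332  0.08  ]
```

View pics/w2.png

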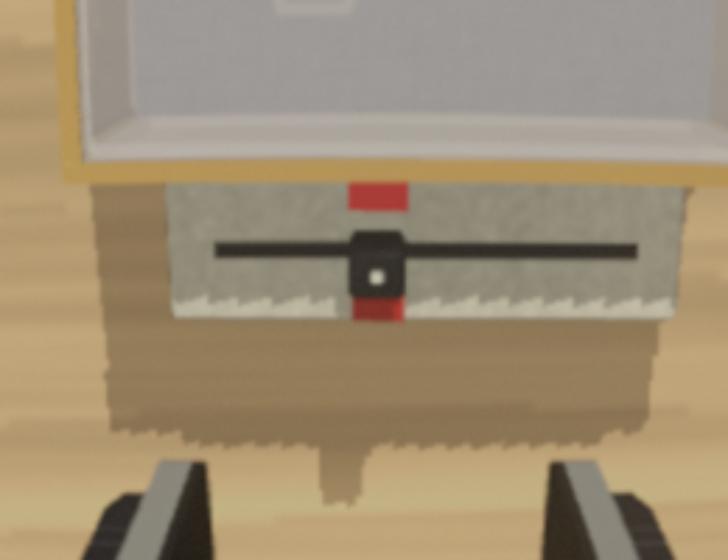

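The catch at (377,275) in the crop sits centred between the tab at (378,196) and the mark at (378,309). The lid is shut and the tool is clear.

```bash
python3 -c "
from station import bot
print(bot.sign_off())"
```

```text
the job is handed in; nothing more can be done
None
```

The job is handed in: the lid swung shut by itself, the catch looks centred on the red mark in the last wrist view, and the flask, vase and perfume bottle were not touched (sign-off gave no verdict).

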